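# Flip the keeper and draw the plug gauge to its yellow ring

### The arm

A 7-joint arm with a two-finger parallel gripper is mounted at the origin on the work surface; the furniture and walls round the work are solid. World frame = base frame: x ahead of the robot, y to its left, z up, the work surface at z = 0. Lengths are in mm, angles in rad, forces in N, time in s.
With the tool pointing down it reaches from about 425 to 875 mm from the base axis. Payload 9.9 kg.
Tool frame: the origin (TCP) lies midway between the tips of the shut fingers; the grasp point (between the pads) lies ctrl.pinch_z behind it (ctrl.pinch_z is the distance from the TCP to the grasp point, in mm); z points along the fingers, y is the line along which they close (so a half turn about z gives the same grasp; the last joint's range is limited). The gripper opens to 85 mm and grips with 20 to 120 N. Pads are 22 mm wide; open, the fingers measure 114 mm over their backs; the gripper's body (76 mm by 85 mm) begins 54 mm behind the grasp point. The pads swing forward as they close: fully open they stand 13 mm farther back than shut.
Start: joints at [1.098, 0.576, 0.025, 1.437, -0.015, 1.129, -0.057], TCP at [255.882, -624.622, 231.289] pointing down, gripper open.
Joint ranges: [-2.76, 2.76], [-0.34, 2.15], [-1.52, 1.57], [0.19, 2.46], [-1.09, 4.23], [0.17, 1.99], [-2.82, 2.82]. Speed limits (rad/s): [2.22, 2.22, 3.01, 3.01, 3.14, 3.14, 3.14].

### API

Orientations are given as a rotation vector (axis times angle).
In Python, from station import get_state, eyes, order, ctrl gives the robot as it stands.
- The arm moves only by the tool play_rows, never from a script. Its argument "moves" is a list of rows, each a list of 3 entries, a list of its own where there are three numbers: the shift along the tool's x, y, z normalised to -1 to 1, where 1 is 0.1 m, then the turn, a rotation vector about the tool's x, y, z normalised to -1 to 1, where 1 is 360 degrees, then the opening, from 0 (shut) to 1 (fully open). In form: [[[dx, dy, dz], [ax, ay, az], grip], ...]. A call has 1 to 10 rows; each row is the pose to reach, as a shift and turn from the pose commanded when the call began, along the tool's axes at that moment, turning the shorter way round; what a row does not reach only later rows make up. A row lasts 1/8 s, in which the tool goes at most 62.5 mm and 10.7 degrees, less where a joint would pass 70% of its speed; a pose out of reach is approached as far as the arm can. A call with a number of a shift or a turn outside -1 to 1 is refused whole. A call with a gripper value outside its range is refused whole. The fingers move at their own pace and stop on an object; "force" is the grip in N (left out, the last holds). Time passes only in rows, so rows that repeat a pose let the fingers close. It gives the time, the measured TCP pose, the force, the opening and the grip force at its end, in the units of the state.
- get_state(): the state, without advancing time (a new reading comes with each control period).
- eyes.snapshot(name): name is "scene" or "top"; returns a dict with "pixels" (400x640x3 uint8, red, green, blue), "vfov" (degrees; the focal length in pixels is half the picture's height over the tangent of half this angle, whatever the lens; pixels are square), "cx", "cy" (the principal point, pixels), "xyz" and "rotation" of the camera in the world. Camera axes: x right, y up, looking along -z (the intrinsics and any distortion apply to the point x, -y, -z); pixel columns grow to the right and rows downward; lengths in mm; the calibration is good to about 2 mm. A picture is of the moment at which its call begins. There is no depth.
- order.job_done(): hands the job in; it is judged then, once.
The state is a dict: "time": time; "q": joint angles; "dq": joint speeds; "tau": joint torques, N m; "position": TCP position; "ee_rot": TCP orientation; "wrist_force": force on the tool from outside, world axes, zero at the start; "torque": the same for the moment, N m; "grip_width": finger opening in mm; "gripper_force": force on a finger pad.
Only numpy, scipy, OpenCV 4.12 (cv2) and the standard library are available. Lean on these libraries where they do the work, as an engineer would, in place of code of your own. Each camera call takes 0.05 s, during which the arm holds its last target. There are 200 camera calls.

### The job

On the gauge stand, flip the hinged keeper strap right over until it lies flat on its back with its green face up. Then draw the plug gauge straight up in its bore, without forcing it sideways, until the whole yellow ring stands clear above the wooden block while the red ring lower down is still hidden in the bore. Finish holding the gauge still at that height: do not let it go, do not pull it out, and leave the other things on the bench alone.

Things in the scene. Friction and masses are not known exactly. Their poses are not given: they have to be found in the camera images.
- stand: Gauge stand, screwed to the bench. Origin on the bore axis at table height; z up. Steel base x -45..45, y -112..43, 10 mm thick; wooden block 60 x 60 mm centred on the origin, top at 100 mm, with an upright bore 21 mm across, 88 mm deep from the top. On its -y side an aluminium hinge post, x -15..15, y -88..-42, top at 140.5 mm; lugs on its sides (x up to 22) reach 152 mm.
- bore_mouth (a point): Centre of the bore's mouth in the top of the wooden block, 100 mm above the table; axes as the stand's.
- strap (a joint): Angle of the keeper strap about its hinge, rad: 0 = level over the gauge's head, red face up (starts at 0 to 0.3); pi/2 = upright; pi (the stop) = flipped right over, level on the other side, green face up. Friction hinge: it stays where left; 1 to 2 N at the free end moves it.
- strap_hinge (a point): Middle of the strap's hinge axis, at (0, -62, 144) mm in the stand's frame. Axes as the stand's; the hinge axis is x. At angle a the free end is at (0, 114 cos a, 114 sin a) mm from here, in the stand's y and z.
- strap_end (a point): Middle of the free end of the strap (mid-thickness); moves with the strap. The strap is a flat bar 26 mm wide and 6 mm thick throughout, 114 mm from hinge axis to end. It can be gripped across its width near the end and turns between the fingers.
- gauge: Plug gauge, loose in the bore, 0.2 to 0.4 kg. Origin: centre of its foot; z up. Steel rod 20 mm across, 85 mm long, under a round black head 28 mm across, 38 mm tall. Yellow ring 26 to 38 mm below the head's underside, red ring 60 to 72 mm below it. Starts fully in: the head rests on the block, its top 138 mm above the table, under the strap.
- gauge_grip (a point): Centre of the gauge's head at a good height to grip, 111 mm above its foot (26 mm above the underside of the head, 126 mm above the table at the start). With the gauge drawn up by 38 to 60 mm, yellow is clear and red hidden; it falls back in if let go.
- tape_measure: Bystander: yellow and black tape measure, 37 x 85 x 66 mm; origin at the centre of its underside.
- pencil: Bystander: red pencil, 171 mm long; origin at the centre of its underside.
- sanding_block: Bystander: sanding block, 67 x 110 x 33 mm; origin at the centre of its underside.
- offcut_wedge: Bystander: walnut offcut with a sawn wedge end, 42 x 110 x 22 mm; origin at the centre of its underside.
- glue_bottle: Bystander: cream glue bottle with yellow cap, 46 x 77 x 176 mm; origin at the centre of its underside.
- stain_tin: Bystander: orange tin, 75 mm across, 56 mm high; origin at the centre of its underside.
There are look-alikes about, which are no part of the job. Of the things like the gauge, leave any that is orange or pink; of the rest the smaller one is meant.

How it is judged:
By the outcome, as a careful person would: the job done as asked, in the order asked, and still so for the second after the job is handed in, while the arm keeps its last pose, push and grip.
It also fails if it takes over 59 s, if anything falls off the work surface, if the arm or the gripper's body presses on something with over 40 N, if the wrist force passes 120 N, or if a joint passes its speed limit or range.

## Working session

There is one attempt and no reset: what is moved stays moved. The work goes in short steps, Python scripts to look and compute and a tool call to move; the robot and the scene stay as the last step left them, time stands still between calls to the robot, and variables do not carry over. Pictures are saved under pics/ and viewed, at most 10 in all, crops included, and the job is handed in when it is done.

Besides the shell and the picture viewer there is one more tool, called after "Emit:" as name(argument=value, ...) on one line, values as JSON. play_rows: Moves the arm, as the interface text tells. Scaled input: -1 to 1 covers 0.1 m each way for a shift and 360 degrees each way for a turn. Its arguments: {"type":"object","properties":{"moves":{"type":"array","items":{"type":"array"}},"force":{"type":"number"}},"required":["moves"]}

```bash
mkdir -p pics; python3 - <<'E'
from station import get_state, eyes, order, ctrl
import cv2,pickle
print(get_state(), ctrl.pinch_z)
for n in("scene","top"):
    s=eyes.snapshot(n); pickle.dump(s,open(n+'.pkl','wb'))
    cv2.imwrite(f'pics/{n}0.png',s["pixels"][:,:,::-1]); print({k:v for k,v in s.items() if k!="pixels"})
E
```

```text
{'time': 0.0, 'q': array([ 1.09818916,  0.57652591,  0.02484882,  1.43791195, -0.01497725,
        1.12896236, -0.05650729]), 'dq': array([-1.05413109e-03, -4.52037209e-05,  9.81746093e-04,  1.31345501e-03,
        3.40796576e-04, -4.17251836e-04, -1.04934033e-03]), 'tau': array([-8.73502413e-04, -7.65770888e+01,  2.25037783e+00, -2.85989231e+01,
        1.52831379e-02,  1.22463307e-02,  2.91419735e-05]), 'position': array([ 255.71130534, -624.21223206,  230.44552683]), 'ee_rot': array([-3.08086617e+00, -6.06644395e-01,  6.57015287e-04]), 'wrist_force': array([ 0.29019439, -0.17653549,  0.13654984]), 'torque': array([-0.03308674, -0.02885408, -0.01751974]), 'gripper_force': 0.0, 'grip_width': 85.3462098871067} 18.700000000000003
{'vfov': 44.603471401667996, 'cx': 320.66799357318115, 'cy': 208.9497388407437, 'xyz': array([-226.78444844,  424.74323804,  881.75784462]), 'rotation': array([ 0.49058494, -0.93961945, -2.0260055 ])}
{'vfov': 52.754612364559904, 'cx': 318.21552225088726, 'cy': 195.69690333711782, 'xyz': array([ 328.74763873,  -68.40330277, 1066.57475424]), 'rotation': array([ 0.14215528, -0.14031168, -1.55261967])}
```

View pics/scene0.png

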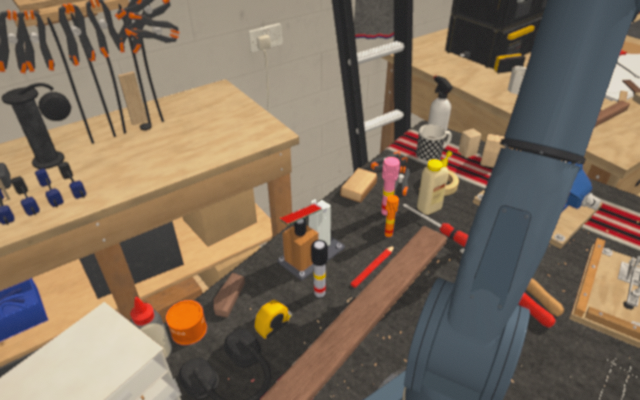

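View pics/top0.png

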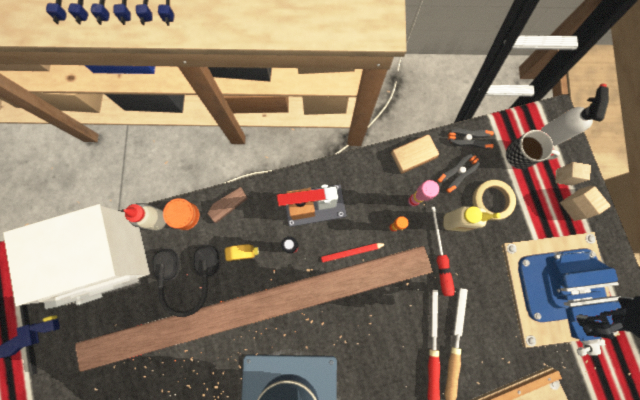

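The scene view shows the stand at about (300,248), with the red strap at (300,213) over a black gauge head in a wooden block. The top view shows it at (310,203), strap from the hinge at (335,195) to the free end at (280,200).

Gauge candidates:
- the one in the stand, top (300,200)
- a free-standing white/black one, top (288,244)
- an orange one, top (399,224)
- a pink one, top (427,190)

Orange and pink are ruled out. Of the other two, I expect the smaller to be the one in the bore under the strap, and I'll check that in an enlarged crop.

```bash
cat > h.py <<'E'
import numpy as np,cv2,pickle
from scipy.spatial.transform import Rotation as R
def ray(s,u,v):
    f=200/np.tan(np.radians(s["vfov"])/2)
    d=R.from_rotvec(s["rotation"]).apply([(u-s["cx"])/f,-(v-s["cy"])/f,-1.])
    return np.array(s["xyz"]),d
def onz(s,u,v,z):
    o,d=ray(s,u,v); return o+d*(z-o[2])/d[2]
def proj(s,p):
    f=200/np.tan(np.radians(s["vfov"])/2)
    c=R.from_rotvec(s["rotation"]).inv().apply(np.array(p)-s["xyz"])
    return s["cx"]+f*c[0]/-c[2], s["cy"]-f*c[1]/-c[2]
E
python3 - <<'E'
from h import *
S=pickle.load(open('scene.pkl','rb'));T=pickle.load(open('top.pkl','rb'))
a=cv2.resize(S["pixels"][190:310,260:360],None,fx=4,fy=4,interpolation=2)
b=cv2.resize(T["pixels"][170:265,265:360],None,fx=4,fy=4,interpolation=2)
b=cv2.copyMakeBorder(b,0,480-b.shape[0],0,0,0)
cv2.imwrite('pics/crop0.png',np.hstack([a,b])[:,:,::-1])
E
```

```text
(no output)
```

View pics/crop0.png

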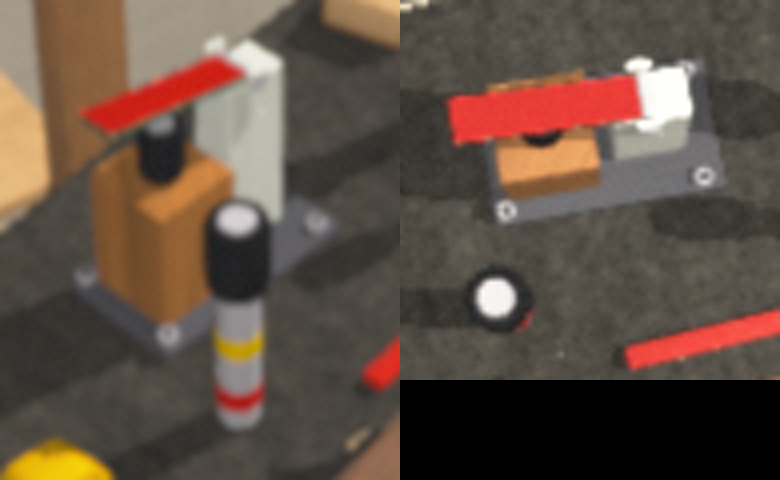

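The crop settles it: the gauge in the stand, head at scene (300,226), is smaller than the free-standing one at (319,265), so the stand's gauge is the one meant. Next I'll work out the stand pose from the base corners and the strap ends.

```bash
python3 - <<'E'
from h import *
from scipy.optimize import least_squares
S=pickle.load(open('scene.pkl','rb'));T=pickle.load(open('top.pkl','rb'))
t=lambda c,r:(265+(c-400)/4-.4,170+r/4-.4)
s=lambda c,r:(260+c/4-.4,190+r/4-.4)
print('corners',onz(T,*t(500,222),10),onz(T,*t(724,183),10))
# (stand point, view, pixel)
obs=[((-45,43,10),T,t(500,222)),((-45,-112,10),T,t(724,183)),((45,-112,10),T,t(703,60)),
 ((-30,30,100),T,t(500,187)),((-30,-30,100),T,t(600,178)),
 ((-30,30,100),S,s(150,222)),((-30,-30,100),S,s(233,172)),((-45,43,10),S,s(168,358)),((0,0,138),S,s(161,125))]
def W(p,g): return R.from_euler('z',p[2]).apply(g)+[p[0],p[1],0]
def E(p,a,x): return W(p,[x,-62+114*np.cos(a)-3*np.sin(a),144+114*np.sin(a)+3*np.cos(a)])
eo=[(-13,T,t(456,144)),(13,T,t(448,97)),(-13,S,s(107,131)),(13,S,s(82,110))]
def res(p):
    r=[np.subtract(proj(v,W(p,g)),q) for g,v,q in obs]+[np.subtract(proj(v,E(p,p[3],x)),q) for x,v,q in eo]
    return np.ravel(r)
r=least_squares(res,[520,0,0.1,.1],loss='soft_l1')
print(r.x,res(r.x).reshape(-1,2).round(1).tolist())
p=r.x; print('bore',W(p,[0,0,126]),'hinge',W(p,[0,-62,144]),'end',E(p,p[3],0))
# bystanders near
for n,u,v,z in(("biggauge",288,244,130),("tin",181,213,56),("wedge",228,205,22),("tape",241,252,66),("pink",427,190,100)):print(n,onz(T,u,v,z).round())
E
```

```text
corners [441.65796438   8.28956818  10.        ] [ 469.47583573 -138.83100715   10.        ]
[ 4.89566201e+02 -2.19135651e+01  1.73516160e-01  2.13696168e-01] [[-1.7, 1.4], [0.4, 1.8], [-0.1, -0.4], [-0.0, -0.7], [-0.5, -2.3], [2.8, 0.0], [0.5, -0.2], [-0.1, -1.0], [-0.0, -0.4], [-0.6, -0.1], [-0.3, 0.4], [0.9, 0.0], [-0.7, -0.2]]
bore [489.56620054 -21.91356506 126.        ] hinge [500.27030028 -82.98256087 144.        ] end [481.1460958   26.12478969 171.10813267]
biggauge [385.   2. 130.]
tin [464. 280.  56.]
wedge [491. 170.  22.]
tape [368. 122.  66.]
pink [ 523. -332.  100.]
```

Emit:
play_rows(moves=[[[0.1,-0.1,-0.4],[0,0,0],1],[[0.755,-0.843,-0.4],[0,0,0],1],[[0.755,-0.843,-0.4],[0,0,0],1],[[0.755,-0.843,-0.4],[0,0,0],1]])

```text
time: 0.6
position: [295.6, -515.2, 271.6]
ee_rot: [-3.08, -0.613, -0.002]
wrist_force: [-0.1, -0.3, -0.7]
grip_width: 85.4
gripper_force: 0.0
```

Emit:
play_rows(moves=[[[0.38,-0.42,0],[0,0,0],1],[[0.755,-0.843,0],[0,0,0],1],[[0.755,-0.843,0],[0,0,0],1]])

```text
time: 0.98
position: [333.5, -408.2, 271.4]
ee_rot: [-3.079, -0.615, -0.001]
wrist_force: [-0.2, -0.6, -0.0]
grip_width: 85.4
gripper_force: 0.0
```

Emit:
play_rows(moves=[[[0.38,-0.42,0],[0,0,0],1],[[0.755,-0.843,0],[0,0,0],1],[[0.755,-0.843,0],[0,0,0],1]])

```text
time: 1.35
position: [371.1, -302.3, 271.4]
ee_rot: [-3.08, -0.614, -0.001]
wrist_force: [0.3, -1.5, -0.2]
grip_width: 85.1
gripper_force: 0.0
```

Emit:
play_rows(moves=[[[0.38,-0.42,0],[0,0,0],1],[[0.755,-0.843,0],[0,0,0],1],[[0.755,-0.843,0],[0,0,0],1]])

```text
time: 1.72
position: [409.0, -196.1, 271.3]
ee_rot: [-3.08, -0.614, -0.001]
wrist_force: [-0.6, -0.4, 0.0]
grip_width: 85.5
gripper_force: 0.0
```

Emit:
play_rows(moves=[[[0.38,-0.42,0],[0,0,0],1],[[0.755,-0.843,0],[0,0,0],1],[[0.755,-0.843,0],[0,0,0],1]])

```text
time: 2.1
position: [447.0, -89.7, 271.2]
ee_rot: [-3.08, -0.613, -0.001]
wrist_force: [0.6, -0.8, -0.8]
grip_width: 85.5
gripper_force: 0.0
```

Emit:
play_rows(moves=[[[0.38,-0.42,0],[0,0,-0.025],1],[[0.755,-0.843,0],[0,0,-0.05],1],[[0.755,-0.843,0],[0,0,-0.08],1],[[0.755,-0.843,0],[0,0,-0.11],1],[[0.755,-0.843,0],[0,0,-0.14],1],[[0.755,-0.843,0],[0,0,-0.165],1],[[0.755,-0.843,0],[0,0,-0.19],1],[[0.755,-0.843,0],[0,0,-0.2156],1],[[0.755,-0.843,0],[0,0,-0.2156],1],[[0.755,-0.843,0],[0,0,-0.2156],1]])

```text
time: 3.35
position: [483.6, 13.6, 271.1]
ee_rot: [-2.028, -2.399, 0.001]
wrist_force: [-0.4, 1.0, 0.3]
grip_width: 85.3
gripper_force: 0.0
```

```bash
python3 - <<'E'
from h import *
from station import get_state,eyes
st=get_state();print(st['position'],R.from_rotvec(st['ee_rot']).as_matrix().round(3).tolist())
a=eyes.snapshot('scene');b=eyes.snapshot('top')
pickle.dump(a,open('scene1.pkl','wb'));pickle.dump(b,open('top1.pkl','wb'))
A=cv2.resize(a["pixels"][150:310,240:370],None,fx=3,fy=3);B=cv2.resize(b["pixels"][150:270,250:370],None,fx=3,fy=3)
B=cv2.copyMakeBorder(B,0,480-B.shape[0],0,0,0)
cv2.imwrite('pics/c1.png',np.hstack([A,B])[:,:,::-1])
E
```

```text
[483.60490406  13.56043731 271.10136506] [[-0.166, 0.986, -0.0], [0.986, 0.166, -0.0], [-0.0, -0.0, -1.0]]
```

View pics/c1.png

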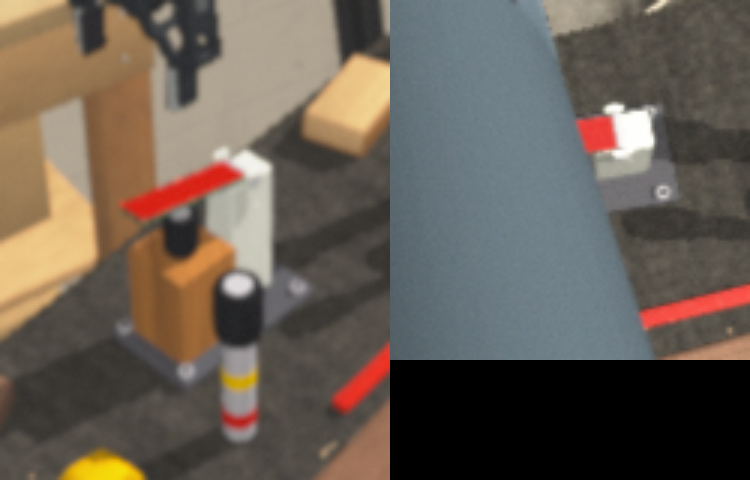

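The picture shows the gripper hovering over the strap's free end (scene crop (190,100) above (150,205)), with the strap still at its starting angle. I'm going down to grip it.

Emit:
play_rows(moves=[[[0.01,0,0.5],[0,0,0],1],[[0.01,0,1.0],[0,0,0],1],[[0.01,0,1.0],[0,0,0],1]])

```text
time: 3.82
position: [481.1, 15.8, 169.0]
ee_rot: [-2.019, -2.401, 0.007]
wrist_force: [-0.1, -0.5, 0.4]
grip_width: 85.5
gripper_force: 0.0
```

Emit:
play_rows(moves=[[[0.0,0,0.12],[0,0,0],1],[[0.0,0,0.24],[0,0,0],1],[[0.0,0,0.24],[0,0,0],0.6],[[0.0,0,0.24],[0,0,0],0.2],[[0.0,0,0.24],[0,0,0],0.2],[[0.0,0,0.24],[0,0,0],0.2],[[0.0,0,0.24],[0,0,0],0.2],[[0.0,0,0.24],[0,0,0],0.2]], force=25)

```text
time: 4.82
position: [483.0, 16.2, 147.3]
ee_rot: [-2.021, -2.405, 0.0]
wrist_force: [-2.1, 1.2, 1.9]
grip_width: 25.3
gripper_force: 28.3
```

```bash
python3 - <<'E'
from h import *
from station import get_state,eyes
print(get_state()['position'],get_state()['grip_width'],get_state()['wrist_force'])
a=eyes.snapshot('scene')
A=cv2.resize(a["pixels"][150:310,220:390],None,fx=3.5,fy=3.5)
cv2.imwrite('pics/c2.png',A[:,:,::-1])
E
```

```text
[482.99609613  16.20241101 147.33698769] 25.346818207045658 [-2.14477132  1.15512059  1.87420379]
```

View pics/c2.png

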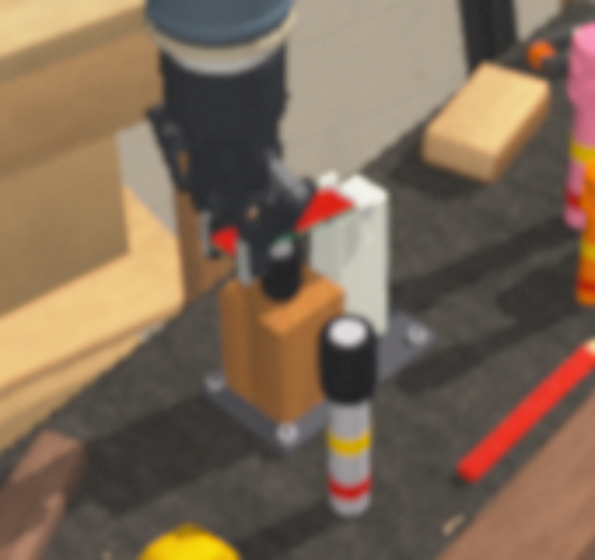

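The strap end is gripped: the fingers sit across it at crop (250,240), 25 mm wide. The block and gauge haven't moved. Now I swing it along the arc.

Emit:
play_rows(moves=[[[-0.039,0,-0.134],[0,0,0],0.2],[[-0.102,0,-0.274],[0,0,0],0.2],[[-0.186,0,-0.404],[0,0,0],0.2],[[-0.288,0,-0.519],[0,0,0],0.2],[[-0.407,0,-0.618],[0,0,0],0.2],[[-0.539,0,-0.698],[0,0,0],0.2],[[-0.682,0,-0.758],[0,0,0],0.2],[[-0.831,0,-0.795],[0,0,0],0.2],[[-0.985,0,-0.811],[0,0,0],0.2],[[-0.985,0,-0.811],[0,0,0],0.2]])

```text
time: 6.12
position: [501.4, -82.6, 229.1]
ee_rot: [2.023, 2.401, 0.002]
wrist_force: [5.5, 1.4, 1.9]
grip_width: 25.2
gripper_force: 29.5
```

```bash
python3 - <<'E'
from h import *
from station import get_state,eyes
st=get_state();print(st['position'],st['wrist_force'])
d=st['position']-np.array([500.27,-82.98,144-18.7]);print(R.from_euler('z',-.1735).apply(d))
a=eyes.snapshot('scene')
A=cv2.resize(a["pixels"][100:290,230:400],None,fx=3,fy=3)
cv2.imwrite('pics/c3.png',A[:,:,::-1])
E
```

```text
[501.43104824 -82.5922638  229.0974901 ] [5.4999227  1.44059051 1.90491946]
[  1.21055218   0.18148221 103.7974901 ]
```

View pics/c3.png

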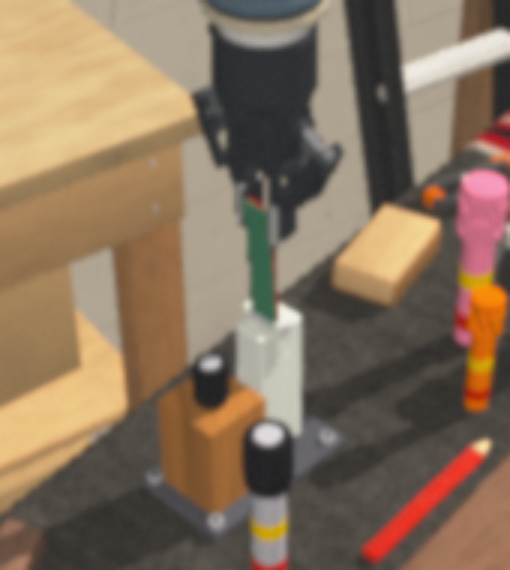

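The picture shows the strap standing upright in the fingers at crop (262,255), green side toward the block. I'm carrying on over.

Emit:
play_rows(moves=[[[-0.153,-0.01,0.011],[0,0,0],0.2],[[-0.304,-0.01,0.046],[0,0,0],0.2],[[-0.447,-0.01,0.102],[0,0,0],0.2],[[-0.581,-0.01,0.179],[0,0,0],0.2],[[-0.701,-0.01,0.276],[0,0,0],0.2],[[-0.806,-0.01,0.389],[0,0,0],0.2],[[-0.893,-0.01,0.517],[0,0,0],0.2],[[-0.96,-0.01,0.656],[0,0,0],0.2],[[-1.0,-0.01,0.784],[0,0,0],0.2],[[-1.0,-0.01,0.784],[0,0,0],0.2]])

```text
time: 7.42
position: [520.4, -182.2, 151.1]
ee_rot: [2.018, 2.397, 0.005]
wrist_force: [13.3, -6.1, 2.8]
grip_width: 25.3
gripper_force: 32.2
```

Emit:
play_rows(moves=[[[-0.02,0,0.09],[0,0,0],0.2],[[-0.025,0,0.18],[0,0,0],0.2],[[-0.03,0,0.25],[0,0,0],0.2],[[-0.03,0,0.25],[0,0,0],0.2]])

```text
time: 7.92
position: [521.0, -185.0, 126.3]
ee_rot: [2.017, 2.397, 0.005]
wrist_force: [13.3, -6.8, 2.5]
grip_width: 25.2
gripper_force: 36.0
```

```bash
python3 - <<'E'
from h import *
from station import get_state,eyes
st=get_state();print(st['position'],st['wrist_force'])
d=st['position']-np.array([500.27,-82.98,144-18.7]);print(R.from_euler('z',-.1735).apply(d))
E
```

```text
[ 521.02826514 -184.95087991  126.3405769 ] [13.30577434 -6.84938913  2.45354997]
[   2.84329294 -104.02346661    1.0405769 ]
```

Emit:
play_rows(moves=[[[0,0.02,0.02],[0,0,0],0.2],[[0,0.03,0.04],[0,0,0],0.2],[[0,0.03,0.04],[0,0,0],0.2]])

```text
time: 8.3
position: [521.0, -184.9, 121.7]
ee_rot: [2.02, 2.4, -0.001]
wrist_force: [5.4, -7.1, 1.2]
grip_width: 25.1
gripper_force: 36.8
```

Emit:
play_rows(moves=[[[0,0,0],[0,0,0],0.5],[[0,0,0],[0,0,0],0.8],[[0,0,0],[0,0,0],1],[[0,0,0],[0,0,0],1],[[0,0,-0.4],[0,0,0],1],[[0,0,-0.9],[0,0,0],1],[[0,0,-0.9],[0,0,0],1]])

```text
time: 9.18
position: [521.7, -182.2, 214.5]
ee_rot: [2.018, 2.4, 0.004]
wrist_force: [0.4, -0.5, -0.6]
grip_width: 85.5
gripper_force: 0.0
```

```bash
python3 - <<'E'
from h import *
from station import get_state,eyes
st=get_state();print(st['position'],st['wrist_force'])
a=eyes.snapshot('scene');b=eyes.snapshot('top')
pickle.dump(a,open('scene4.pkl','wb'));pickle.dump(b,open('top4.pkl','wb'))
A=cv2.resize(a["pixels"][150:300,250:400],None,fx=3.4,fy=3.4);B=cv2.resize(b["pixels"][150:270,275:395],None,fx=2.4,fy=2.4)
B=cv2.copyMakeBorder(B,0,510-B.shape[0],0,0,0)
cv2.imwrite('pics/c4.png',np.hstack([A,B])[:,:,::-1])
E
```

```text
[ 521.74210745 -182.17950083  214.53308558] [ 0.41399198 -0.46027315 -0.63481782]
```

View pics/c4.png

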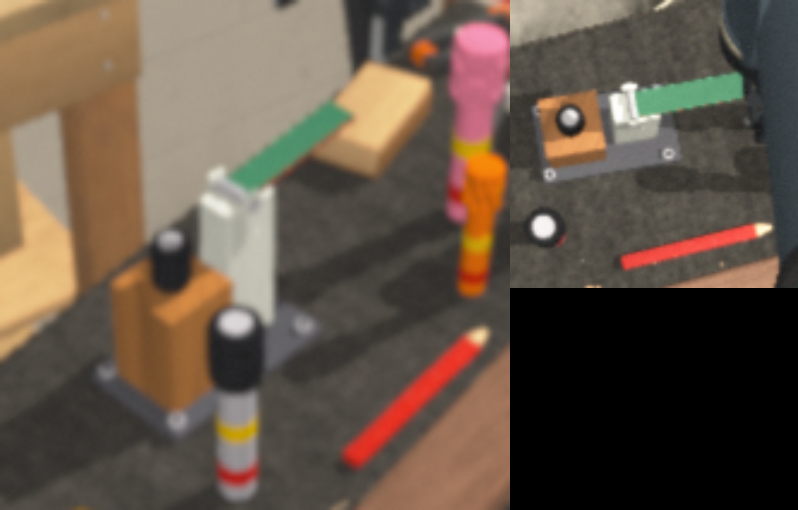

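The strap now lies over on its back, green up, from (235,190) to (335,110) in the crop, and the gauge head is clear at (170,240). I'll press with shut fingers to check it has reached the stop, and refine the head position from this picture.

Emit:
play_rows(moves=[[[0,0,0.2],[0,0,0],0],[[0,0,0.4],[0,0,0],0],[[0,0,0.5],[0,0,0],0],[[0,0,0.5],[0,0,0],0],[[0,0,0.5],[0,0,0],0],[[0,0,0.58],[0,0,0],0],[[0,0,0.62],[0,0,0],0],[[0,0,0.62],[0,0,0],0]])

```text
time: 10.28
position: [519.5, -182.0, 148.7]
ee_rot: [-2.021, -2.404, 0.0]
wrist_force: [0.6, -0.4, -0.4]
grip_width: -0.0
gripper_force: 0.0
```

```bash
python3 - <<'E'
from h import *
S=pickle.load(open('scene4.pkl','rb'));T=pickle.load(open('top4.pkl','rb'))
# head top disc: bright blob
for n,s,(r0,r1,c0,c1) in(("S",S,(214,226,292,308)),("T",T,(190,208,290,308))):
    h=s["pixels"][r0:r1,c0:c1].astype(int); m=((h.min(2)>110)&(h.max(2)-h.min(2)<40)).astype(np.uint8)
    k,l,st,c=cv2.connectedComponentsWithStats(m); print(n,[(st[i,4],(c[i]+[c0,r0]).round(1),onz(s,c[i][0]+c0,c[i][1]+r0,138).round(1)) for i in range(1,k)])
# strap end from green mask in scene
g=S["pixels"].astype(int); m=((g[...,1]>g[...,0]+30)&(g[...,1]>g[...,2]+10)).astype(np.uint8); m[:170]=0;m[230:]=0;m[:,:300]=0;m[:,370:]=0
c=max(cv2.findContours(m,0,1)[0],key=cv2.contourArea); print(cv2.boxPoints(cv2.minAreaRect(c)).round(1).tolist())
W=lambda g:R.from_euler('z',.1735).apply(g)+[489.6,-21.9,0]
for a in(np.pi,3.05,2.95): print(a,[np.round(proj(S,W([x,-62+114*np.cos(a)+3*np.sin(a),144+114*np.sin(a)-3*np.cos(a)])),1) for x in(-13,13)])
E
```

```text
S [(np.int32(63), array([297.6, 217.7]), array([500.5, -23. , 138. ]))]
T [(np.int32(43), array([299.5, 198.3]), array([491.1, -22.5, 138. ]))]
[[316.8999938964844, 201.60000610351562], [347.29998779296875, 178.1999969482422], [351.8999938964844, 184.1999969482422], [321.5, 207.5]]
3.141592653589793 [array([354.9, 186.4]), array([347.1, 182. ])]
3.05 [array([354.9, 183.2]), array([347.1, 178.8])]
2.95 [array([354.6, 179.8]), array([346.7, 175.4])]
```

Emit:
play_rows(moves=[[[0,0,0.02],[0,0,0],0],[[0,0,0.03],[0,0,0],0],[[0,0,0.03],[0,0,0],0]])

```text
time: 10.65
position: [519.8, -182.1, 146.9]
ee_rot: [2.021, 2.404, -0.0]
wrist_force: [-2.9, 1.2, 9.9]
grip_width: 0.4
gripper_force: 5.1
```

Emit:
play_rows(moves=[[[0,0,0.02],[0,0,0],0],[[0,0,0.03],[0,0,0],0],[[0,0,0.03],[0,0,0],0]])

```text
time: 11.02
position: [520.1, -182.1, 146.2]
ee_rot: [2.02, 2.402, -0.0]
wrist_force: [-11.7, 3.3, 36.5]
grip_width: 0.1
gripper_force: 18.4
```

It's hard against the stop: contact at z≈147 mm, stiff. Now to the gauge.

Emit:
play_rows(moves=[[[0,0,-0.4],[0,0,0],0],[[0,0,-0.75],[0,0,0],0.3],[[0.4,-0.01,-0.75],[0,0,0],1],[[0.81,-0.01,-0.75],[0,0,0],1],[[0.81,-0.01,-0.75],[0,0,0],1]])

```text
time: 11.65
position: [504.6, -99.1, 218.5]
ee_rot: [-2.016, -2.41, -0.002]
wrist_force: [-0.3, -0.2, 0.1]
grip_width: 72.1
gripper_force: 0.0
```

Emit:
play_rows(moves=[[[0.4,-0.01,0],[0,0,0],1],[[0.81,-0.01,0],[0,0,0],1],[[0.81,-0.01,0],[0,0,0],1],[[0.81,-0.01,0],[0,0,0],1]])

```text
time: 12.15
position: [490.2, -23.8, 218.0]
ee_rot: [2.022, 2.404, -0.001]
wrist_force: [-0.3, -0.3, 0.1]
grip_width: 85.3
gripper_force: 0.0
```

```bash
python3 - <<'E'
from h import *
from station import get_state,eyes
st=get_state();p=st['position'];M=R.from_rotvec(st['ee_rot']).as_matrix();print(p,st['grip_width'],M.round(3).tolist())
print('to head (tool mm)',M.T@(np.array([490.3,-22.2,126-18.7+1])-p))
E
```

```text
[490.15732305 -23.77852524 217.95091684] 85.31974093472175 [[-0.171, 0.985, -0.0], [0.985, 0.171, -0.001], [-0.001, -0.0, -1.0]]
to head (tool mm) [  1.59792929   0.42624902 109.64990012]
```

Emit:
play_rows(moves=[[[0.016,0.004,0.5],[0,0,0],1],[[0.016,0.004,0.95],[0,0,0],1],[[0.016,0.004,0.95],[0,0,0],1]])

```text
time: 12.52
position: [488.2, -22.7, 120.7]
ee_rot: [-2.021, -2.4, 0.006]
wrist_force: [-0.2, 0.1, 0.4]
grip_width: 85.4
gripper_force: 0.0
```

Emit:
play_rows(moves=[[[0,0,0.14],[0,0,0],1],[[0,0,0.14],[0,0,0],0.6],[[0,0,0.14],[0,0,0],0.25],[[0,0,0.14],[0,0,0],0.25],[[0,0,0.14],[0,0,0],0.25],[[0,0,0.14],[0,0,0],0.25],[[0,0,0.14],[0,0,0],0.25]], force=30)

```text
time: 13.4
position: [490.4, -21.2, 109.8]
ee_rot: [2.021, 2.404, 0.001]
wrist_force: [-2.8, -1.6, 6.3]
grip_width: 26.8
gripper_force: 29.2
```

Emit:
play_rows(moves=[[[0,0,-0.03],[0,0,0],0.25],[[0,0,-0.06],[0,0,0],0.25],[[0,0,-0.1],[0,0,0],0.25],[[0,0,-0.1],[0,0,0],0.25]])

```text
time: 13.9
position: [490.2, -21.1, 119.3]
ee_rot: [2.022, 2.404, 0.0]
wrist_force: [-0.3, -0.7, -3.4]
grip_width: 27.0
gripper_force: 29.8
```

```bash
python3 - <<'E'
from h import *
from station import get_state,eyes
st=get_state();print(st['wrist_force'],st['torque'],st['grip_width'])
E
```

```text
[-0.29811641 -0.67039509 -3.37524643] [-0.05268392 -0.00865601  0.02622812] 27.015088063545583
```

Emit:
play_rows(moves=[[[0,0,-0.05],[0,0,0],0.25],[[0,0,-0.1],[0,0,0],0.25],[[0,0,-0.15],[0,0,0],0.25],[[0,0,-0.2],[0,0,0],0.25],[[0,0,-0.25],[0,0,0],0.25],[[0,0,-0.3],[0,0,0],0.25],[[0,0,-0.35],[0,0,0],0.25],[[0,0,-0.39],[0,0,0],0.25],[[0,0,-0.39],[0,0,0],0.25],[[0,0,-0.39],[0,0,0],0.25]])

```text
time: 15.15
position: [490.0, -21.2, 157.9]
ee_rot: [-2.022, -2.405, 0.0]
wrist_force: [0.3, 0.6, -2.9]
grip_width: 27.3
gripper_force: 29.9
```

```bash
python3 - <<'E'
from h import *
from station import get_state,eyes
st=get_state();print(st['position'],st['wrist_force'],st['grip_width'])
a=eyes.snapshot('scene')
cv2.imwrite('pics/c5.png',cv2.resize(a["pixels"][150:300,240:400],None,fx=3.7,fy=3.7)[:,:,::-1])
E
```

```text
[489.99122048 -21.15790273 157.90415857] [ 0.27069723  0.62456012 -2.93297929] 27.30742212389155
```

View pics/c5.png

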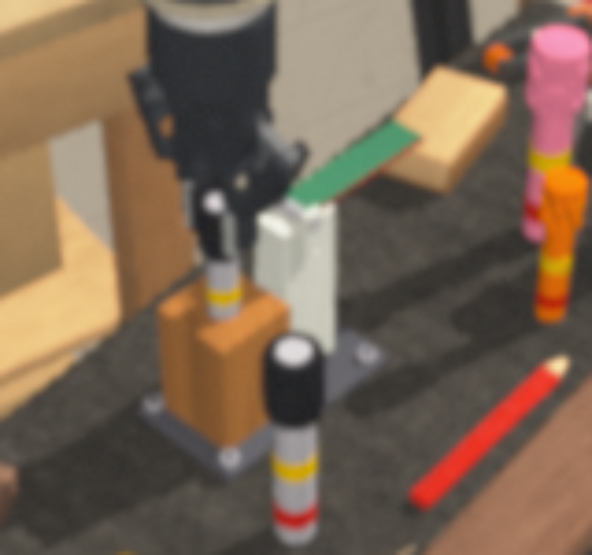

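The yellow ring at crop (224,298) is fully clear, with bare rod below it down to the block. The red ring is hidden, and the strap lies flat with its green face up. The lift is about 48 mm, in the middle of the window.

```bash
python3 -c "
from station import order
print(order.job_done())"
```

```text
the job is handed in; nothing more can be done
None
```

The job is handed in: the strap is flipped to its stop with the green face up, and the gauge is held still about 48 mm up, with the yellow ring clear of the block and the red ring hidden in the bore.

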